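# Hang the slotted shelf bracket on the bench stand

### The arm

A 6-joint arm with a two-finger parallel gripper is mounted at the origin on the work surface. World frame = base frame: x ahead of the robot, y to its left, z up, the work surface at z = 0. Lengths are in mm, angles in degrees, forces in N, time in s.
With the tool pointing down it reaches from about 300 to 850 mm from the base axis. Payload 4.2 kg.
Tool frame: the origin (TCP) lies midway between the tips of the shut fingers; the grasp point (between the pads) lies 19 mm behind it; z points along the fingers, y is the line along which they close (so a half turn about z gives the same grasp; the last joint's range is limited). The gripper opens to 91 mm and grips with 3 to 60 N. Pads are 32 mm wide; open, the fingers measure 118 mm over their backs; the gripper's body (76 mm by 178 mm) begins 60 mm behind the grasp point.
Start: joints at [-73.339, 18.312, 89.639, -0, 72.044, -1.146], TCP at [175.85, -547.467, 213.976] pointing down, gripper open.
Joint ranges: [-177.97, 177.97], [-48.28, 115.42], [12.27, 149.76], [-77.06, 257.06], [2.81, 150.46], [-146.56, 146.56]. Speed limits (degrees/s): [147.25, 147.25, 180, 180, 180, 180].

### API

Orientations are given as [roll, pitch, yaw] about the fixed x, y, z axes, in that order (R = Rz(yaw) Ry(pitch) Rx(roll)).
In Python, from workcell import env gives the robot as it stands.
- The arm moves only by the tool jog_arm, never from a script. Its argument "steps" is one flat list of numbers, 5 for each row, row after row: the closure, from 0 (fully open) to 1 (shut), then the shift along the tool's x, y, z in cm, then the turn about the tool's z in degrees. A call has 1 to 20 rows; each row is the pose to reach, as a shift and turn from the pose commanded when the call began, along the tool's axes at that moment; what a row does not reach only later rows make up. A row lasts 1/10 s, in which the tool goes at most 50 mm and 8.59 degrees, less where a joint would pass 70% of its speed; a pose out of reach is approached as far as the arm can. A call with a gripper value outside its range is refused whole. The fingers move at their own pace and stop on an object; "force" is the grip in N (left out, the last holds). Time passes only in rows, so rows that repeat a pose let the fingers close. It gives the time, the measured TCP pose, the force and the opening at its end, in the units of the state.
- env.state(): the state, without advancing time (a new reading comes with each control period).
- env.grab_frame(name): name is "side" or "top"; returns the picture (400x640x3 uint8, red, green, blue); there is no depth.
- env.camera_params(name): a dict with "fx", "fy", "cx", "cy" (pixels), "R" (3x3) and "t" (3): a world point X has camera coordinates R X + t. Camera axes: x right, y down, z forward; pixel columns grow to the right and rows downward; lengths in mm; the calibration is good to about 2 mm. A picture is of the moment at which its call begins. camera_params takes no time and is no camera call.
- env.job_done(): hands the job in, once; it reports no verdict.
The state is a dict: "time_s": time; "qpos": joint angles; "qvel": joint speeds; "effort": joint torques, N m; "ee_pos": TCP position; "ee_rot": TCP orientation; "force": force on the tool from outside, world axes, zero at the start; "torque": the same for the moment, N m; "gripper_width": finger opening in mm.
Only numpy, scipy, OpenCV 4.12 (cv2) and the standard library are available. Lean on these libraries where they do the work, as an engineer would, in place of code of your own. Each camera call takes 0.05 s, during which the arm holds its last target. There are 200 camera calls.

### The job

Hang the small grey shelf bracket on the front of the slotted bench stand: put its two hooked tabs through the two slots, then push it down until the spring catch snaps over its cross bar and it stays locked down on the spring pad by itself. Feel your way and push gently, since the slotted plate bends under rough force; let go at the end, and leave the jar, the tip box and the beaker where they are.

Things in the scene. Friction and masses are not known exactly. Their poses are not given: they have to be found in the camera images.
- bracket_grip (a point): Centre of the black grip block (26 x, 30 y, 45 z mm) on the loose grey shelf bracket, 0.3 kg, standing on the bench as it will hang. z up, x from the back plate out over the shelf, y along its width. Pinch the block across y from above. From here: underside 67.5 mm below, back face 17 mm to -x, shelf front 43 mm to +x, sides 55 mm either way; tray rim 22 mm and back plate 60 mm above the underside.
- tab_left (a point): Left (+y) of the bracket's two steel tabs, point where its neck meets the back face: 17 mm back (-x), 40 mm to +y and 25.5 mm below the grip point. Tab 5 mm thick (y), sticks 11 mm out to -x; neck 8 mm high, centred on this point; at its end a lip 5 mm thick reaches from the neck's top to 18 mm below this point. Gap between lip and back face 6 mm. Same axes as the grip.
- tab_right (a point): The same point of the bracket's right tab, at 40 mm to -y of the grip.
- cross_bar (a point): Middle of the round cross bar, 6 mm thick, at the very foot of the bracket's back plate, under a window 28 mm wide and 14 mm high: 64.5 mm below and 14 mm behind (-x) the grip point. The catch snaps into the window over this bar.
- stand: Fixed metal stand, 180 wide, posts 150 mm high. Origin on the bench in the plane of the slotted plate's front face, midway between the posts (post centres 80 mm to each side, 14 mm wide); z up, x out of the front, where the bracket hangs, y along the plate. The front looks away from the robot, yaw up to 0.3 rad. Foot 8 mm thick, 75 mm out in front. Plate 146 x 118 x 4 mm, nominally z 30 to 148 mm.
- slots (a point): Mark on the stand, midway between its two upright slots at the NOMINAL height of their lower ends (z 95.5 mm), front face; axes as the stand. The plate with slots, pad and catch is clamped up to 18 mm above or below nominal; this shift is not measured: feel or see it. Slots 9 mm wide, 28 mm high, at 40 mm to each side, through. Rough force bends the plate: keep bracket on stand under 40 N, robot on stand under 15 N.
- hang (a point): Mark fixed to the stand: where the grip point is when the bracket hangs locked, if the plate is at NOMINAL height (x 17, z 127.5 mm in the stand's frame; 0 to 2 mm farther out is usual). Tabs can enter with the grip point 11.5 to 17.5 mm above locked height; back face against plate = fully in; tabs butting on the plate stop it 11 mm short. It cannot go more than about 3 mm below locked height.
- catch (a joint): Steel spring catch, 16 mm wide, in the plate's middle, nominally z 66.5 to 74.5 mm, sticking 5 mm out: sloped on top, flat below. 0 = out; grows (m) as the bar coming down pushes it in (1.5 to 3 N spring); it snaps out over the bar. Pressing the bracket into lock takes about 6 to 14 N downwards in all.
- pad (a joint): Black spring pad, 12 x 24 mm, on a ledge on the plate's front under the catch. 0 = up (top nominally z 65 mm); grows (m) as the bracket's underside pushes it down: 4 N at the start, 8 N at 5 mm. Bracket locked and let go: it stays down about 4.5 mm; not locked: it lifts the bracket again.
- jar_c (a point): Bystander: screw-top jar, 52 mm across, 75 mm high, this point half-way up. Leave it alone.
- tip_box_c (a point): Bystander: closed white box, 75 x 110 x 50 mm, this point half-way up. Leave it alone.
- beaker_c (a point): Bystander: white plastic beaker, 64 mm across, 80 mm high, this point half-way up. Leave it alone.

How it is judged:
By the outcome, as a careful person would: the job done as asked, in the order asked, and still so for the second after the job is handed in, with the robot touching nothing.
It also fails if it takes over 72 s, if anything falls off the work surface, if the arm or the gripper's body presses on something with over 40 N, if the wrist force passes 120 N, or if a joint passes its speed limit or range.

## Working session

There is one attempt and no reset: what is moved stays moved. The work goes in short steps, Python scripts to look and compute and a tool call to move; the robot and the scene stay as the last step left them, time stands still between calls to the robot, and variables do not carry over. Pictures are saved under pics/ and viewed, on a budget of 10 in all, crops included, one or two more only if the job needs it, and the job is handed in when it is done.

Besides the shell and the picture viewer there is one more tool, called as name(argument=value, ...) on one line, values as JSON. jog_arm: Moves the arm, as the interface text tells. Its arguments: {"type":"object","properties":{"steps":{"type":"array","items":{"type":"number"}},"force":{"type":"number"}},"required":["steps"]}

```bash
mkdir -p pics
python3 - <<'E'
from workcell import env
import cv2,json
for n in("side","top"):
    cv2.imwrite(f"pics/{n}0.png",env.grab_frame(n)[:,:,::-1])
    p=env.camera_params(n);print(n,{k:(v.tolist() if hasattr(v,'tolist') else v) for k,v in p.items()})
print(env.state())
E
```

```text
side {'fx': 392.7916961138565, 'fy': 392.7916961138565, 'cx': 322.4837167548626, 'cy': 196.7018011010227, 'R': [[0.9362721557557852, -0.35115231326134067, -0.009300712210578545], [-0.24653762176136074, -0.6380181728696823, -0.7294874996490921], [0.25022719958603, 0.685291809362436, -0.683930906311516]], 't': [-610.1547786751642, 233.39205004447518, 798.9556798599433]}
top {'fx': 462.99887038632835, 'fy': 462.99887038632835, 'cx': 324.27489035507824, 'cy': 197.48132922063957, 'R': [[0.004687178719956625, -0.9997717818266597, -0.020842615449928152], [-0.9926425857165638, -0.0021299174398703947, -0.12106263037632106], [0.12099060863381751, 0.021256709878194575, -0.9924260299425711]], 't': [10.372490836517295, 638.4662636384475, 1136.073600726019]}
{'time_s': 0.1, 'qpos': array([-7.33378577e+01,  1.83454482e+01,  8.96996330e+01, -1.38574070e-03,
        7.20423491e+01, -1.14606212e+00]), 'qvel': array([-0.03207208, -0.0347512 , -0.20396506, -0.04756187,  0.00393108,
       -0.02229023]), 'effort': array([-2.51064637e-05, -4.13335669e+01, -2.32509273e+01,  7.29383086e-02,
        4.22388967e-02, -6.30134537e-05]), 'ee_pos': array([ 175.71671318, -547.02260466,  213.22823541]), 'ee_rot': array([-1.79912561e+02, -4.31394980e-04,  1.78086324e+01]), 'force': array([ 0.51114581,  0.32321598, -1.01716296]), 'torque': array([-0.01885233, -0.00229817, -0.01381927]), 'gripper_width': 91.12500326764945}
```

View pics/side0.png

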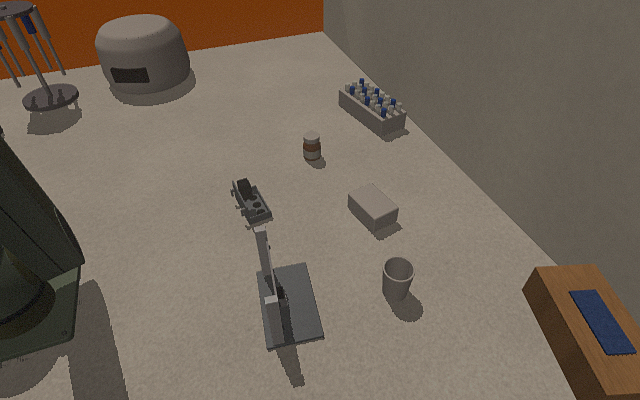

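View pics/top0.png

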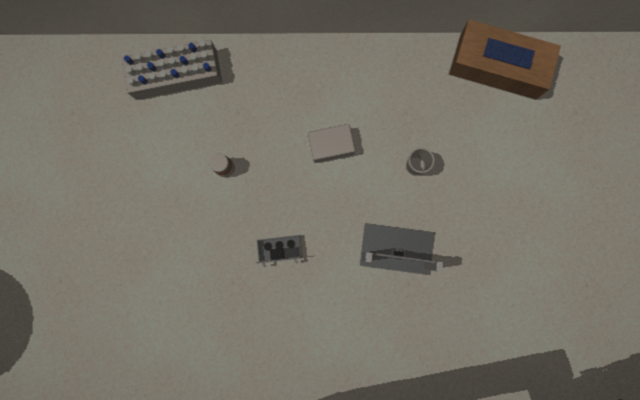

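The side view shows the bracket near (250,200) and the stand near (285,305). In the top view they are near (281,249) and (400,250). I'll enlarge both views into one montage so I can pick pixels.

Run:
```python
import cv2,numpy as np
t=cv2.imread("pics/top0.png");s=cv2.imread("pics/side0.png")
g=lambda i,x,y,w,h,W,H:cv2.convertScaleAbs(cv2.resize(i[y:y+h,x:x+w],(W,H),interpolation=cv2.INTER_CUBIC),alpha=1.5)
a=np.hstack([g(t,250,225,66,48,396,288),g(t,355,215,100,72,400,288)])
b=np.hstack([g(s,222,170,60,60,300,300),g(s,240,220,100,60,496,300)])
cv2.imwrite("pics/m0.png",np.vstack([a,b]))
```

```text
(no output)
```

View pics/m0.png

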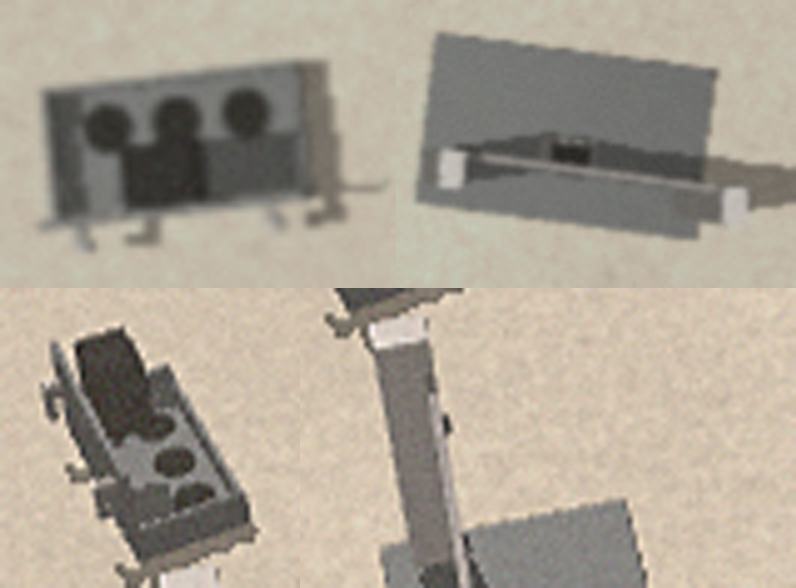

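```bash
cat > h.py <<'E'
import numpy as np
from workcell import env
P={n:env.camera_params(n) for n in("side","top")}
def ray(n,u,v):
    p=P[n];R=np.array(p["R"]);t=np.array(p["t"])
    return -R.T@t,R.T@np.array([(u-p["cx"])/p["fx"],(v-p["cy"])/p["fy"],1])
def onz(n,u,v,z):
    c,d=ray(n,u,v);return c+d*(z-c[2])/d[2]
def onplane(n,u,v,q,nrm):
    c,d=ray(n,u,v);return c+d*(np.dot(q-c,nrm)/np.dot(d,nrm))
def proj(n,X):
    p=P[n];x=np.array(p["R"])@X+np.array(p["t"]);return p["fx"]*x[0]/x[2]+p["cx"],p["fy"]*x[1]/x[2]+p["cy"]
E
python3 - <<'E'
import cv2,numpy as np
from h import *
t=cv2.imread("pics/top0.png");s=cv2.imread("pics/side0.png")
k=lambda i,x,y,w,h,f:cv2.convertScaleAbs(cv2.resize(i[y:y+h,x:x+w],None,fx=f,fy=f,interpolation=cv2.INTER_NEAREST),alpha=1.7)
a=k(s,245,222,85,128,4.6875)[:600,:400]
b=np.vstack([k(t,360,220,90,55,4.4)[:242,:396],k(s,225,172,50,60,5.9)[:354,:295]] if 0 else [cv2.resize(k(t,360,220,90,55,4),(400,244)),cv2.resize(k(s,222,172,60,53,5),(400,356))])
cv2.imwrite("pics/m1.png",np.hstack([cv2.resize(a,(400,600)),b]))
# white post tops in top view
g=cv2.cvtColor(t,cv2.COLOR_BGR2GRAY);m=np.zeros_like(g);m[235:285,355:455]=(g[235:285,355:455]>165)
n,l,st,c=cv2.connectedComponentsWithStats(m)
pp=[]
for i in range(1,n):
    if st[i,4]>12: print(c[i],st[i],onz("top",*c[i],150))
g=cv2.cvtColor(s,cv2.COLOR_BGR2GRAY);print([ray(n,0,0)[0] for n in P])
g=cv2.cvtColor(t,cv2.COLOR_BGR2GRAY)
print(g[245:275:1,390:412:3]); print(g[262:268,:][:,436:446])
E
```

```text
[array([ 428.89040857, -612.8666761 ,  711.01219125]), array([ 496.26594871,  -12.41918286, 1204.97960841])]
[[ 79  79  78  78  76  75  77  78]
 [ 80  79  79  78  78  76  78  75]
 [ 79  75  78  77  78  76  76  77]
 [ 71  58  73  73  72  78  78  74]
 [ 55  57  71  64  60  73  74  76]
 [ 53  55  69  65  58  61  69  74]
 [ 51  53  42  44  48  53  55  56]
 [ 54  50  28  28  35  53  51  51]
 [ 54  51  26  27  26  51  49  50]
 [ 59  51  28  26  31  51  51  51]
 [ 82  69  44  40  33  51  50  51]
 [ 87  85  79  65  54  59  52  52]
 [ 68  80  82  85  87  78  68  59]
 [ 72  76  65  71  84  87  88  81]
 [ 76  77  73  67  73  74  82  85]
 [ 79  78  78  75  76  75  76  73]
 [ 79  77  78  76  79  78  78  74]
 [ 79  78  78  77  77  75  77  75]
 [ 79  79  78  78  77  77  77  75]
 [ 77  78  78  77  78  77  76  77]
 [ 77  78  77  77  77  79  75  75]
 [ 78  78  77  79  78  77  76  75]
 [ 78  78  78  78  77  76  78  75]
 [ 77  77  77  77  76  77  74  76]
 [ 93  84  79  77  78  77  77  76]
 [118 105  93  88  80  75  77  74]
 [126 122 117 116  96  91  81  77]
 [126 127 124 125 118 120 100  89]
 [126 126 125 126 124 125 120 116]
 [128 126 121 124 125 124 121 122]]
[[ 83 106 118 121 122 116 101  81  75  73]
 [ 89 115 127 128 127 125 108  81  72  75]
 [ 94 121 127 126 125 123 111  84  71  76]
 [ 94 122 127 125 123 123 111  82  72  77]
 [ 91 121 125 124 125 125 111  81  77  87]
 [ 90 121 125 124 125 125 115  94  99 115]]
```

View pics/m1.png

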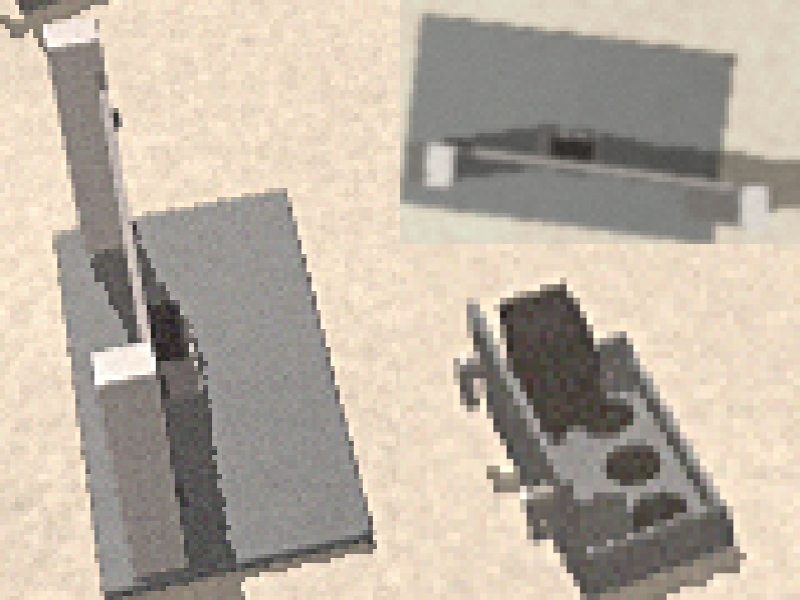

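Run:
```python
import cv2,numpy as np
from h import *
L=onz("top",368.4,256.5,150);Rr=onz("top",439.3,265.7,150)
yv=(L-Rr)[:2];print(L,Rr,np.hypot(*yv),np.degrees(np.arctan2(-yv[0],yv[1])))
e=[onz("top",c,r,148) for c,r in((390,254.3),(411,257.3))];print(e,np.degrees(np.arctan2((e[1]-e[0])[0],-(e[1]-e[0])[1])))
t=cv2.imread("pics/top0.png");g=cv2.cvtColor(t,cv2.COLOR_BGR2GRAY)
np.set_printoptions(linewidth=250)
print(g[234:266,255:306])
s=cv2.cvtColor(cv2.imread("pics/side0.png"),cv2.COLOR_BGR2GRAY)
print("side grip");print(s[176:214,230:256])
```

```text
[490.94293427 -90.03574801 150.        ] [ 471.22571644 -248.71017894  150.        ] 159.8947895119086 -7.083384396917608
[array([ 496.09860968, -138.94132048,  148.        ]), array([ 489.60305805, -186.10241477,  148.        ])] -7.842074126962449
[[125 125 127 ... 120 122 125]
 [125 124 126 ...  92 103 122]
 [127 126 127 ...  79  96 123]
 ...
 [122 113 105 ... 120 123 123]
 [125 122 124 ... 127 125 125]
 [127 126 126 ... 126 125 124]]
side grip
[[133 133 133 131 129 129 128 133 134 135 132 132 129 133 134 138 136 130 134 131 130 134 131 135 134 133]
 [130 132 133 133 129 133 126 132 129 136 133 132 135 139 142 146 109 136 136 132 130 131 131 133 133 136]
 [135 133 131 131 128 125 130 131 138 138 136 141 146  92  78  68  52 144 132 128 129 134 128 131 129 135]
 [133 135 130 131 131 131 132 141 146 113  95  76  72  50  40  37  37  97 143 136 129 130 132 134 132 133]
 [130 130 112 122 137 138 145  94  70  55  45  45  34  43  41  50  38  44  89 134 132 128 130 128 129 127]
 [132 132  80  87 142 142 113  40  29  44  42  48  45  43  44  45  50  35  47 144 137 136 131 131 130 128]
 [130 
[... 2718 characters left out ...]
  44  81  60  57  78  68  91  90  90  93  91  90  75  42]
 [131 129 131 128 128 135  65  76  76  76 129  81 105 111 107  64  55  50  94  95  93  90  92  94  97  90]
 [129 135 130 131 133 130 121 126 131 131 153 107  88  81  71  60  53  57  89  96  93  60  63  65  62  66]
 [129 132 133 135 130 132 125 135 139 141 107  63  63  61  62  57  54  55  59  72  68  57  62  53  56  54]
 [134 136 131 129 133 127 125 135 135 139 114  47  60  58  58  56  52  62  51  57  55  57  60  57  62  61]
 [135 136 131 130 128 133 131 139 136 139 137  55  60  57  56  58  56  53  53  59  58  59  62  60  59  59]
 [129 129 131 131 127 138 135 131 136 137 138  64  52  86  60  58  60  52  54  62  59  58  59  58  61  56]]
```

Run:
```python
import cv2,numpy as np,sys
from h import *
np.set_printoptions(linewidth=300,threshold=sys.maxsize)
g=cv2.cvtColor(cv2.imread("pics/top0.png"),cv2.COLOR_BGR2GRAY)
print("cols 255..306");
for r in range(234,268):print(r,*g[r,255:306])
for u,v in((236.6,179.6),(246.5,177.2)):print(onz("side",u,v,90))
for u,v in((270,248.3),(270,258.7)):print(onz("top",u,v,90))
```

```text
cols 255..306
234 125 125 127 129 128 125 126 125 124 125 126 126 125 125 123 125 126 126 127 129 128 124 125 126 126 129 128 129 126 125 127 128 128 127 127 127 128 127 124 124 124 121 121 121 117 118 120 119 120 122 125
235 125 124 126 129 126 126 126 124 124 125 126 127 127 126 126 126 125 126 127 127 128 126 124 123 126 128 127 126 126 123 122 122 122 120 120 118 115 110 106 104 102 98 95 89 83 85 87 88 92 103 122
236 127 126 127 126 125 126 126 126 124 126 127 127 127 127 127 126 127 125 125 125 125 123 121 122 121 119 121 117 111 105 101 102 97 96 92 89 86 87 80 77 76 79 77 74 65 65 72 72 79 96 123
237 125 125 126 124 127 125 126 127 126 125 124 122 123 125 124 122 120 119 118 116 113 106 101 101 95 92 90 89 86 80 79 77 79 78 77 75 75 79 80 75 77 79 78 77 69 64 72 73 76 96 121
238 126 125 124 125 122 121 121 119 119 117 114 108 106 103 101 98 95 91 89 88 87 79 78 80 80 76 74 75 74 76 78 77 79 79 78 78 76 77 80 78 80 80 79 78 74 65 70 77 77 96 122
239 124 120 111 106 106 101 97 94 90 90 88 86 83 79 78 78 80 75 70 77 80 78 81 80 80 79 77 79 79 80 80 81 79 77 71 65 66 69 76 80 81 
[... 4283 characters left out ...]
91 101 119 124 124 127 126 127 126 123 126 125 127 124 126 124 124 121 121 123 126 127 128 127 126 124 125 127 126 125 124
266 125 127 127 126 127 124 124 119 112 99 96 118 125 125 126 124 119 118 119 116 116 120 120 124 123 125 126 126 125 124 126 128 127 126 124 123 122 119 121 123 126 125 126 125 125 124 122 125 125 125 126
267 128 126 128 126 125 124 124 124 124 120 118 124 126 126 128 126 124 125 127 126 123 125 125 124 123 124 126 126 126 125 126 127 126 127 124 123 122 121 122 123 125 127 127 125 125 124 125 125 125 126 126
[482.61655837 141.60057993  90.        ]
[507.10435303 141.7718735   90.        ]
[509.03406569 141.19184905  90.        ]
[484.28688501 140.72358956  90.        ]
```

Run:
```python
import cv2,numpy as np
from h import *
g=cv2.cvtColor(cv2.imread("pics/top0.png"),cv2.COLOR_BGR2GRAY).astype(float)
def cross(a,th):
    i=np.where((a[:-1]>=th)&(a[1:]<th))[0][0];return i+(a[i]-th)/(a[i]-a[i+1])
F=np.array([onz("top",c,232+cross(g[232:245,c],100),22)[:2] for c in range(261,296)])
p=np.polyfit(F[:,1],F[:,0],1);yaw=np.degrees(np.arctan(-p[0]));print("front yaw",yaw)
Lf=np.array([onz("top",254+cross(g[r,254:262],90),r,22)[:2] for r in range(242,259)])
q=np.polyfit(Lf[:,0],Lf[:,1],1);print("left yaw",np.degrees(np.arctan(q[0])))
a=np.radians(yaw);ex=np.array([np.cos(a),np.sin(a)]);ey=np.array([-ex[1],ex[0]])
fx=np.mean(F@ex)-43; ly=np.mean(Lf@ey)-55
print("grip from rim",ex*fx+ey*ly)
# stand
e=[]
for c in list(range(385,396))+list(range(405,428)):
    col=g[248:262,c]; i=np.argmax(col>66) if False else None
for c in range(405,430):
    col=g[:,c]; r=[k for k in range(252,264) if g[k,c]<66<=g[k+1,c]]
    if r: k=r[-1]; e.append(onz("top",c,k+(66-g[k,c])/(g[k+1,c]-g[k,c]),148)[:2])
e=np.array(e);s=np.polyfit(e[:,1],e[:,0],1);print("plate yaw",np.degrees(np.arctan(-s[0])),"x at y",-169.3,np.polyval(s,-169.3),len(e))
# foot front edge, z=8
f=[onz("top",c,220+cross(-g[220:236,c]*-1,100),8)[:2] for c in range(368,430)]
f=np.array(f);s=np.polyfit(f[:,1],f[:,0],1);print("foot yaw",np.degrees(np.arctan(-s[0])),np.polyval(s,-169.3))
```

```text
front yaw 6.758301322587235
left yaw 6.864935300897427
grip from rim [495.87975147 125.78909489]
plate yaw -7.865744507892043 x at y -169.3 492.02470361312425 25
foot yaw -7.165985657941471 567.2366974524786
```

Run:
```python
import cv2,numpy as np
from h import *
a=np.radians(-7.3);c,s=np.cos(a),np.sin(a);O=np.array([492,-170.8,0])
W=lambda x,y,z:O+np.array([c*x-s*y,s*x+c*y,z])
for d in(-18,-9,0,9,18):
    print(d,"plate top front edge far,mid",[np.round(proj("side",W(0,y,148+d)),1) for y in(73,0,-60)],"pad top",[np.round(proj("side",W(x,y,65+d)),1) for x in(4,16) for y in(12,-12)])
print("post top front far",proj("side",W(0,73,150)),proj("side",W(0,-87,150)))
g=cv2.cvtColor(cv2.imread("pics/side0.png"),cv2.COLOR_BGR2GRAY)
for r in range(270,310):print(r,*g[r,268:294])
print()
for r in range(226,256):print(r,*g[r,252:276])
```

```text
-18 plate top front edge far,mid [array([267.5, 236.5]), array([272.7, 265.9]), array([277.6, 293.6])] pad top [array([277.9, 286.2]), array([279.7, 296.4]), array([283.8, 285. ]), array([285.8, 295.1])]
-9 plate top front edge far,mid [array([267. , 233.4]), array([272.2, 262.9]), array([277.1, 290.6])] pad top [array([277.5, 283.6]), array([279.3, 293.8]), array([283.5, 282.4]), array([285.4, 292.5])]
0 plate top front edge far,mid [array([266.5, 230.3]), array([271.7, 259.8]), array([276.6, 287.6])] pad top [array([277.1, 280.9]), array([278.9, 291.1]), array([283.1, 279.7]), array([285.1, 289.9])]
9 plate top front edge far,mid [array([266. , 227.1]), array([271.3, 256.7]), array([276.2, 284.5])] pad top [array([276.7, 278.2]), array([278.5, 288.5]), array([282.8, 277. ]), array([284.8, 287.2])]
18 plate top front edge far,mid [array([265.5, 223.9]), array([270.7, 253.5]), array([275.7, 281.4])] pad top [array([276.2, 275.5]), array([278.1, 285.7]), array([282.4, 274.3]), array([284.4, 284.5])]
post top front far (np.float64(266.42189971284694), np.float64(229.58907559745157)) (n
[... 5491 characters left out ...]
 117 74 80 79 80 72 78 76 77 76 117 115 39 77 143 135 131 132 133
249 136 130 131 128 135 141 71 77 75 81 75 80 80 81 75 106 108 77 133 133 133 129 136 130
250 133 133 130 129 131 141 78 74 82 81 79 82 77 73 75 94 105 116 140 138 137 132 132 137
251 134 133 135 137 135 140 106 74 80 82 77 73 82 76 77 93 109 113 139 135 135 143 136 138
252 137 131 136 138 132 140 110 73 83 77 83 80 81 76 78 80 110 100 140 131 136 139 139 138
253 132 129 133 130 134 134 104 72 81 76 78 74 81 79 80 63 108 104 134 133 133 138 138 136
254 131 132 132 130 133 137 135 70 76 81 81 80 82 75 76 69 112 104 128 136 131 136 138 135
255 138 138 135 134 136 132 137 78 77 79 80 78 78 79 77 76 104 106 119 138 130 133 141 132
```

jog_arm(steps=[0,51.1,-54.3,0,11,0,51.1,-54.3,0,11,0,51.1,-54.3,0,11,0,51.1,-54.3,0,11,0,51.1,-54.3,0,11,0,51.1,-54.3,0,11,0,51.1,-54.3,0,11,0,51.1,-54.3,0,11,0,51.1,-54.3,0,11,0,51.1,-54.3,0,11,0,51.1,-54.3,0,11,0,51.1,-54.3,0,11,0,51.1,-54.3,0,11,0,51.1,-54.3,0,11,0,51.1,-54.3,0,11,0,51.1,-54.3,0,11,0,51.1,-54.3,0,11,0,51.1,-54.3,3,11,0,51.1,-54.3,6,11,0,51.1,-54.3,6,11], force=40)

```text
time_s: 2.1
ee_pos: [492.6, 123.6, 150.6]
ee_rot: [179.9, 0.5, 6.7]
force: [-1.1, -0.3, -0.2]
gripper_width: 91.1
```

jog_arm(steps=[0,0,0,2,0,0,0,0,4,0,0,0,0,5,0,0,0,0,5,0,0,0,0,5,0,0,0,0,5,0])

```text
time_s: 2.7
ee_pos: [497.2, 125.8, 105.2]
ee_rot: [-180.0, -0.1, 6.8]
force: [-0.7, 0.2, 0.1]
gripper_width: 91.2
```

Run:
```python
from h import *
import cv2
a=env.grab_frame("top")[:,:,::-1];b=env.grab_frame("side")[:,:,::-1];st=env.state();print(st["ee_pos"],st["ee_rot"],st["force"])
k=lambda i,x,y,w,h:cv2.convertScaleAbs(cv2.resize(i[y:y+h,x:x+w],(400,400),interpolation=cv2.INTER_NEAREST),alpha=1.5)
cv2.imwrite("pics/m2.png",np.hstack([k(a,240,210,80,80),k(b,200,140,80,80)]))
print(proj("side",np.array([496.5,126,90])))
```

```text
[496.92872327 125.86686095 104.9114345 ] [-1.79995494e+02 -1.08123978e-01  6.80432493e+00] [-0.86324289  0.35834373 -0.19114463]
(np.float64(243.60193516576868), np.float64(182.17574091655823))
```

View pics/m2.png

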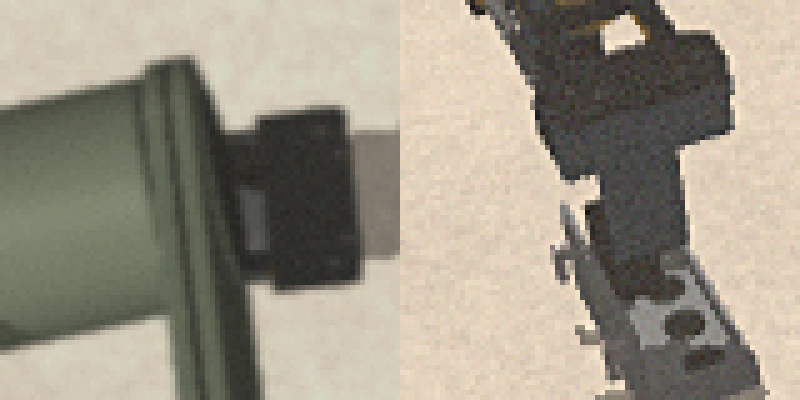

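The picture shows the fingers straddling the black block, aligned with it, at about (640,240) in the montage. I'll go down and grip.

jog_arm(steps=[0,0,0,1.5,0,0,0,0,3,0,0,0,0,4.2,0,0,0,0,4.2,0,1,0,0,4.2,0,1,0,0,4.2,0,1,0,0,4.2,0,1,0,0,4.2,0,1,0,0,4.2,0,1,0,0,4.2,0,1,0,0,4.2,0,1,0,0,4.2,0,1,0,0,4.2,0], force=45)

```text
time_s: 4.1
ee_pos: [496.3, 126.0, 62.0]
ee_rot: [-180.0, -0.0, 6.8]
force: [0.0, -0.3, 0.0]
gripper_width: 29.9
```

jog_arm(steps=[1,0,0,-2,0,1,0,0,-4,0,1,1,1,-5.75,0,1,2.5,4,-5.75,2,1,4,7,-5.75,4,1,4,10,-5.75,6,1,4,13,-5.75,8,1,4,16,-5.75,10,1,4,19,-5.75,12,1,3.5,22,-5.75,14.1,1,2.5,25,-5.75,14.1,1,1.8,28,-5.75,14.1,1,1.3,29.8,-5.75,14.1,1,1.3,30.6,-5.75,14.1,1,1.3,30.6,-5.75,14.1,1,1.3,30.6,-5.75,14.1,1,1.3,30.6,-5.75,14.1])

```text
time_s: 5.8
ee_pos: [545.5, -175.4, 119.3]
ee_rot: [-180.0, 0.0, -7.2]
force: [-0.1, -0.6, -3.1]
gripper_width: 29.9
```

Run:
```python
from h import *
import cv2
a=env.grab_frame("top")[:,:,::-1];b=env.grab_frame("side")[:,:,::-1];st=env.state();print(st["ee_pos"],st["ee_rot"],st["force"],st["gripper_width"])
cv2.imwrite("pics/t3.png",a);cv2.imwrite("pics/s3.png",b)
k=lambda i,x,y,w,h:cv2.convertScaleAbs(cv2.resize(i[y:y+h,x:x+w],(400,480),interpolation=cv2.INTER_NEAREST),alpha=1.5)
cv2.imwrite("pics/m3.png",np.hstack([k(a,355,200,100,120),k(b,245,215,80,96)]))
```

```text
[ 545.57872206 -175.52134729  119.42282074] [-1.79991878e+02  1.07376860e-02 -7.21528717e+00] [ 0.26597521 -0.16065339 -3.16248586] 29.691250285778946
```

View pics/m3.png

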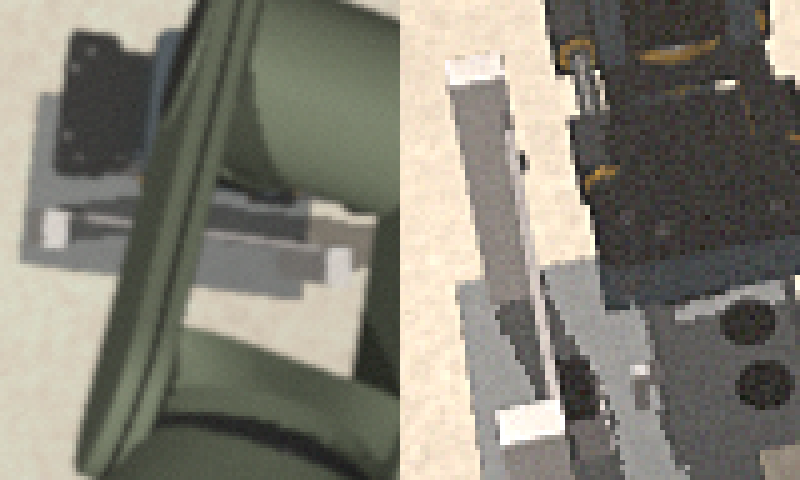

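The gripper holds the bracket level in front of the plate. The right tab shows at side pixel (293,292) and the pad at (281,292). I'll shift 2 mm sideways and close in to just short of the plate.

jog_arm(steps=[1,-0.5,0.2,0,0.1,1,-1,0.2,0,0.1,1,-1.5,0.2,0,0.1,1,-2,0.2,0,0.1,1,-2.3,0.2,0,0.1,1,-2.3,0.2,0,0.1,1,-2.3,0.2,0,0.1])

```text
time_s: 6.6
ee_pos: [522.6, -175.7, 119.6]
ee_rot: [180.0, -0.0, -7.4]
force: [0.3, 0.1, -3.5]
gripper_width: 29.8
```

jog_arm(steps=[1,-0.1,0,0,0,1,-0.2,0,0,0,1,-0.3,0,0,0,1,-0.4,0,0,0,1,-0.5,0,0,0,1,-0.5,0,0,0,1,-0.5,0,0,0])

```text
time_s: 7.3
ee_pos: [517.5, -175.0, 119.5]
ee_rot: [180.0, -0.0, -7.4]
force: [-0.5, -0.5, -2.8]
gripper_width: 29.7
```

jog_arm(steps=[1,-0.1,-0.03,0,0,1,-0.2,-0.05,0,0,1,-0.3,-0.05,0,0,1,-0.3,-0.05,0,0,1,-0.3,-0.05,0,0])

```text
time_s: 7.8
ee_pos: [514.6, -174.0, 119.5]
ee_rot: [180.0, -0.0, -7.4]
force: [-0.1, -0.4, -3.9]
gripper_width: 29.5
```

jog_arm(steps=[1,-0.1,0,0,0,1,-0.2,0,0,0,1,-0.3,0,0,0,1,-0.4,0,0,0,1,-0.4,0,0,0,1,-0.4,0,0,0])

```text
time_s: 8.4
ee_pos: [510.6, -173.6, 119.5]
ee_rot: [180.0, -0.0, -7.4]
force: [-0.1, 0.4, -1.9]
gripper_width: 29.9
```

jog_arm(steps=[1,-0.05,0,0,0,1,-0.1,0,0,0,1,-0.15,0,0,0,1,-0.15,0,0,0,1,-0.15,0,0,0])

```text
time_s: 8.9
ee_pos: [509.1, -173.3, 119.5]
ee_rot: [180.0, -0.0, -7.4]
force: [0.2, -0.0, -3.4]
gripper_width: 29.8
```

jog_arm(steps=[1,-0.05,0,0,0,1,-0.1,0,0,0,1,-0.15,0,0,0,1,-0.15,0,0,0])

```text
time_s: 9.3
ee_pos: [508.0, -173.2, 119.5]
ee_rot: [180.0, -0.1, -7.4]
force: [0.9, -0.2, -4.2]
gripper_width: 30.2
```

Contact comes at x ≈ 16–17 mm, so the bracket is fully in rather than butted at 28. I'll back off slightly and go down.

jog_arm(steps=[1,0.1,0,0,0,1,0.1,0,0.1,0,1,0.1,0,0.2,0,1,0.1,0,0.3,0,1,0.1,0,0.4,0,1,0.1,0,0.5,0,1,0.1,0,0.5,0])

```text
time_s: 10.0
ee_pos: [509.1, -173.4, 114.6]
ee_rot: [180.0, -0.1, -7.4]
force: [2.0, -0.7, -3.0]
gripper_width: 29.8
```

jog_arm(steps=[1,0,0,0.1,0,1,0,0,0.2,0,1,0,0,0.3,0,1,0,0,0.3,0,1,0,0,0.3,0])

```text
time_s: 10.5
ee_pos: [509.0, -173.4, 111.7]
ee_rot: [180.0, -0.1, -7.4]
force: [2.5, 0.1, 0.2]
gripper_width: 29.7
```

jog_arm(steps=[1,0,0,0.1,0,1,0,0,0.2,0,1,0,0,0.2,0,1,0,0,0.2,0])

```text
time_s: 10.9
ee_pos: [508.7, -173.3, 109.3]
ee_rot: [180.0, -0.0, -7.4]
force: [2.3, -0.3, -1.3]
gripper_width: 29.5
```

jog_arm(steps=[1,0,0,0.1,0,1,0,0,0.2,0,1,0,0,0.2,0,1,0,0,0.2,0])

```text
time_s: 11.3
ee_pos: [508.8, -173.3, 107.6]
ee_rot: [180.0, -0.0, -7.4]
force: [2.4, -0.4, 1.7]
gripper_width: 29.5
```

jog_arm(steps=[1,0,0,0.1,0,1,0,0,0.15,0,1,0,0,0.15,0,1,0,0,0.15,0])

```text
time_s: 11.7
ee_pos: [508.7, -173.3, 106.0]
ee_rot: [180.0, -0.0, -7.4]
force: [2.4, -0.0, 0.8]
gripper_width: 29.9
```

jog_arm(steps=[1,0,0,0.1,0,1,0,0,0.15,0,1,0,0,0.15,0,1,0,0,0.15,0])

```text
time_s: 12.1
ee_pos: [508.7, -173.3, 104.5]
ee_rot: [180.0, -0.0, -7.4]
force: [2.0, -0.5, 3.1]
gripper_width: 29.7
```

jog_arm(steps=[1,0,0,0.1,0,1,0,0,0.15,0,1,0,0,0.15,0,1,0,0,0.15,0])

```text
time_s: 12.5
ee_pos: [508.7, -173.3, 103.2]
ee_rot: [180.0, -0.0, -7.4]
force: [1.3, -0.6, 5.3]
gripper_width: 29.8
```

jog_arm(steps=[1,0,0,0.05,0,1,0,0,0.1,0,1,0,0,0.1,0,1,0,0,0.1,0])

```text
time_s: 12.9
ee_pos: [508.7, -173.3, 102.3]
ee_rot: [180.0, -0.0, -7.4]
force: [2.4, 0.6, 5.8]
gripper_width: 30.1
```

jog_arm(steps=[1,0,0,0.05,0,1,0,0,0.1,0,1,0,0,0.1,0,1,0,0,0.1,0])

```text
time_s: 13.3
ee_pos: [508.7, -173.3, 101.4]
ee_rot: [180.0, -0.0, -7.4]
force: [1.7, -1.1, 6.6]
gripper_width: 29.7
```

jog_arm(steps=[1,0,0,0.05,0,1,0,0,0.1,0,1,0,0,0.1,0,1,0,0,0.1,0])

```text
time_s: 13.7
ee_pos: [508.8, -173.3, 101.3]
ee_rot: [180.0, -0.1, -7.4]
force: [-0.2, 0.7, 12.5]
gripper_width: 29.8
```

Run:
```python
from h import *
import cv2
b=env.grab_frame("side")[:,:,::-1];st=env.state();print(st["ee_pos"],st["force"],st["torque"])
k=lambda i,x,y,w,h:cv2.convertScaleAbs(cv2.resize(i[y:y+h,x:x+w],(640,600),interpolation=cv2.INTER_NEAREST),alpha=1.7)
cv2.imwrite("pics/m4.png",k(b,250,235,80,75))
```

```text
[ 508.81434947 -173.35904326  101.3069267 ] [ 0.24513737  0.73030056 11.93948004] [0.10145544 0.0317737  0.03023523]
```

View pics/m4.png

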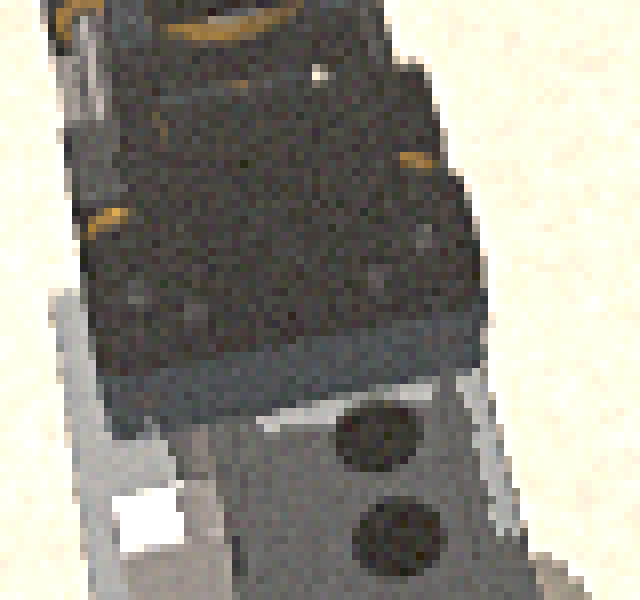

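The bracket is seated against the plate beside the near post. The force jumped at 101.3, so it has hit its lower stop. I'll test the lock by lifting gently.

jog_arm(steps=[1,0,0,-0.1,0,1,0,0,-0.2,0,1,0,0,-0.25,0,1,0,0,-0.25,0,1,0,0,-0.25,0])

```text
time_s: 14.25
ee_pos: [508.7, -173.3, 102.8]
ee_rot: [180.0, -0.0, -7.4]
force: [1.8, -0.1, 6.4]
gripper_width: 29.8
```

jog_arm(steps=[1,0,0,-0.1,0,1,0,0,-0.15,0,1,0,0,-0.15,0,1,0,0,-0.15,0])

```text
time_s: 14.65
ee_pos: [508.7, -173.3, 104.0]
ee_rot: [180.0, -0.0, -7.4]
force: [1.2, -0.9, 3.2]
gripper_width: 29.7
```

jog_arm(steps=[1,0,0,-0.1,0,1,0,0,-0.15,0,1,0,0,-0.15,0,1,0,0,-0.15,0])

```text
time_s: 15.05
ee_pos: [508.5, -173.3, 104.8]
ee_rot: [-180.0, 0.0, -7.4]
force: [4.9, -1.1, -4.9]
gripper_width: 29.7
```

The lift meets resistance at 104.8: force flipped to −4.9 N, about 2 N of pull beyond the bracket's weight and the pad gone. So the catch holds. I'll relax back to neutral and release.

jog_arm(steps=[1,0.02,0,0.1,0,1,0.03,0,0.12,0,1,0.03,0,0.12,0,1,0.03,0,0.12,0,0.3,0.03,0,0.12,0,0.3,0.03,0,0.12,0,0.3,0.03,0,0.12,0,0.3,0.03,0,0.12,0,0.3,0.03,0,0.12,0,0.3,0.03,0,0.12,0])

```text
time_s: 16.05
ee_pos: [508.4, -173.3, 104.0]
ee_rot: [180.0, 0.1, -7.4]
force: [0.2, 0.3, 0.2]
gripper_width: 63.5
```

jog_arm(steps=[0.3,0,0,-1,0,0.3,0,0,-2,0,0.3,0,0,-4,0,0.3,0,0,-7,0,0.3,0,0,-10,0,0.3,5,0,-14,0,0.3,10,-5,-16,0,0.3,15,-10,-16,0,0.3,15,-15,-16,0,0.3,15,-20,-16,0,0.3,15,-25,-16,0,0.3,15,-30,-16,0,0.3,15,-30,-16,0,0.3,15,-30,-16,0])

```text
time_s: 17.45
ee_pos: [696.3, 110.8, 264.7]
ee_rot: [-179.9, -0.0, -7.0]
force: [-1.0, 0.6, -0.5]
gripper_width: 63.9
```

Run:
```python
from h import *
import cv2
a=env.grab_frame("top")[:,:,::-1];b=env.grab_frame("side")[:,:,::-1];st=env.state();print(st["ee_pos"],st["force"],st["gripper_width"])
cv2.imwrite("pics/t5.png",a);cv2.imwrite("pics/s5.png",b)
k=lambda i,x,y,w,h:cv2.convertScaleAbs(cv2.resize(i[y:y+h,x:x+w],(400,480),interpolation=cv2.INTER_NEAREST),alpha=1.5)
cv2.imwrite("pics/m5.png",np.hstack([k(a,355,205,100,120),k(b,245,215,90,108)]))
g=np.array([508.8,-173.3,109.5]);A=np.radians(-7.4);ex=np.array([np.cos(A),np.sin(A),0]);ey=np.array([-ex[1],ex[0],0])
for n,(x,y,z) in {"locked top blk back-right":(-13,-15,22.5),"top blk front-right":(13,-15,22.5)}.items():
  for d in(0,5):print(n,d,np.round(proj("side",g+ex*x+ey*y+[0,0,z+d]),1))
```

```text
[696.01973549 105.66165365 264.8058282 ] [ 0.03832497 -0.54695515 -0.43095945] 63.58321272460335
locked top blk back-right 0 [276.  271.6]
locked top blk back-right 5 [275.7 269.9]
top blk front-right 0 [290.3 268.8]
top blk front-right 5 [290.1 267.1]
```

View pics/m5.png

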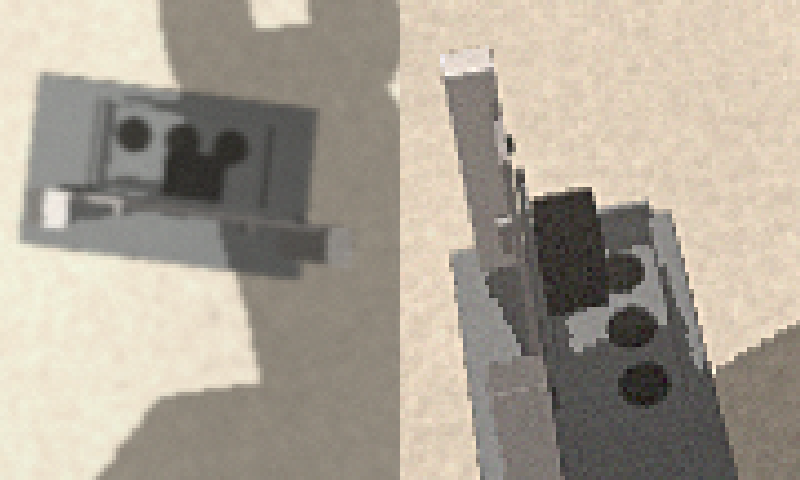

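Run:
```python
from h import *
import cv2
s=cv2.cvtColor(cv2.imread("pics/s5.png"),cv2.COLOR_BGR2GRAY)
for r in range(253,264):print(r,*s[r,270:294])
g=np.array([508.8,-173.3,109.8]);A=np.radians(-7.4);ex=np.array([np.cos(A),np.sin(A),0]);ey=np.array([-ex[1],ex[0],0])
for x in(-13,13):
  for d in(-3,0,5):print(x,d,np.round(proj("side",g+ex*x+ey*15+[0,0,22.5+d]),1))
print(env.state()["ee_pos"],env.state()["qvel"].round(2))
```

```text
253 115 66 83 155 150 147 141 136 138 140 141 139 141 140 140 141 141 137 137 134 133 136 141 139
254 108 48 52 156 146 141 139 138 134 135 132 137 134 139 135 139 137 138 139 143 135 139 141 137
255 117 47 43 153 148 144 144 137 143 139 135 137 142 139 142 144 143 141 146 144 142 145 138 138
256 119 50 88 146 147 144 142 141 143 145 139 140 139 151 158 154 153 152 145 145 144 144 140 137
257 92 67 57 127 147 144 148 148 150 148 148 154 120 96 103 81 70 65 156 147 141 143 140 139
258 68 104 53 125 156 158 162 121 91 97 82 69 55 42 40 36 31 21 126 149 138 139 137 140
259 65 113 48 87 135 69 74 57 39 43 39 37 28 29 37 37 32 30 95 157 143 145 148 146
260 68 114 50 100 69 22 32 22 33 38 34 33 38 39 39 32 42 32 54 157 147 146 153 138
261 64 122 52 108 82 34 34 34 41 37 42 39 38 31 37 39 35 33 26 140 121 117 109 107
262 61 99 52 70 68 35 39 39 40 40 35 35 43 38 39 39 36 37 29 104 88 81 68 58
263 66 73 59 55 60 30 39 37 30 42 44 39 36 31 35 38 38 40 35 57 61 59 59 56
-13 -3 [273.8 259.5]
-13 0 [273.6 258.5]
-13 5 [273.4 256.8]
13 -3 [287.7 256.9]
13 0 [287.5 255.9]
13 5 [287.4 254.2]
[696.01973549 105.66165365 264.8058282 ] [-2.35 -0.5   0.74 -0.35 -0.22 -0.1 ]
```

jog_arm(steps=[0.3,0,0,0,0,0.3,0,0,0,0,0.3,0,0,0,0,0.3,0,0,0,0])

```text
time_s: 17.95
ee_pos: [696.2, 103.8, 264.5]
ee_rot: [180.0, -0.0, -7.5]
force: [-0.8, -1.4, 0.3]
gripper_width: 64.1
```

```bash
python3 -c "
from workcell import env
s=env.state();print(s['time_s'],s['force'],abs(s['qvel']).max());env.job_done()"
```

```text
17.95 [-0.77132564 -1.3799625   0.33491163] 0.2712063368513202
the job is handed in; nothing more can be done
```

The bracket is hung on the stand and, by my checks, locked. I handed the job in at 17.95 s with the gripper open and clear of everything.

**What I did:** I gripped the block from above and put both tabs through the slots. The back face met the plate at about x = 16–17 mm with about 1 N, so the tabs were fully in. I then pressed down in small steps to the lower stop, at about 12–15 N in all.

**Plate height:** From the side view the plate sits about 17–18 mm below nominal. The heights at which I felt the pad and the lower stop roughly agreed.

**Lock checks:**
- **Pull test:** on a gentle lift the pad's push disappeared and the force swung from +3.2 to −4.9 N within 0.8 mm at locked height. I took this as the catch holding the bar.
- **After release:** the side picture, taken over 1 s after I let go, shows the block's top edge at or within about 3 mm below locked height. It is not sprung up, though that view resolves only about 3 mm per pixel.

**Less certain:** I did not see the catch itself in any picture, so the lock rests on the pull test and the height. I also did not measure the jar, tip box and beaker again. My moves were planned to stay clear of them.

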